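# Clear the specimen carrier and hold its lid open at 60 degrees

## Robot

A 6-joint arm with a two-finger parallel gripper is mounted at the origin on the work surface. World frame = base frame: x ahead of the robot, y to its left, z up, the work surface at z = 0. Lengths are in m, angles in rad, forces in N, time in s.
With the tool pointing down it reaches from about 0.325 to 1 m from the base axis. Payload 5.1 kg.
Tool frame: the origin (TCP) lies at the very end of the fingers, on their centre line; the grasp point (between the pads) lies arm.hold_point_z behind it (arm.hold_point_z is the distance from the TCP to the grasp point, in m); z points along the fingers, y is the line along which they close (so a half turn about z gives the same grasp; the last joint's range is limited). The gripper opens to 85 mm and grips with 20 to 120 N. Pads are 22 mm wide; open, the fingers measure 114 mm over their backs; the gripper's body (76 mm by 85 mm) begins 54 mm behind the grasp point. The pads swing forward as they close: fully open they stand 13 mm farther back than shut.
Start: joints at [1.177, 0.124, 1.65, -0, 1.367, -0.083], TCP at [0.199, 0.619, 0.231] pointing down, gripper open.
Joint ranges: [-2.61, 2.61], [-1.02, 2.33], [0.03, 2.71], [-1.35, 4.49], [0.32, 2.68], [-2.91, 2.91]. Speed limits (rad/s): [2.57, 2.57, 3.14, 3.14, 3.14, 3.14].

## Interface

Orientations are given as a unit quaternion [x, y, z, w].
In Python, from plant import arm gives the robot as it stands.
- The arm moves only by the tool step_arm, never from a script. Its argument "steps" is a list of rows, each a list of 6 numbers: the shift along the tool's x, y, z each as a share of 80 mm, from -1 to 1, then the turn, a rotation vector about the tool's x, y, z each as a share of pi rad, from -1 to 1. In form: [[x, y, z, wx, wy, wz], ...]. A call has 1 to 12 rows; each row is the pose to reach, as a shift and turn from the pose commanded when the call began, along the tool's axes at that moment, turning the shorter way round; what a row does not reach only later rows make up. A row lasts 1/10 s, in which the tool goes at most 50 mm and 8.59 degrees, less where a joint would pass 70% of its speed; a pose out of reach is approached as far as the arm can. A call with a number of a shift or a turn outside -1 to 1 is refused whole. A call with a gripper value outside its range is refused whole. "claw" is the closure in counts, from 0 (fully open) to 255 (shut), set as the call begins (left out, the last holds). The fingers move at their own pace and stop on an object; "force" is the grip in N (left out, the last holds). Time passes only in rows, so rows that repeat a pose let the fingers close. It gives the time, the measured TCP pose, the force, the opening and the grip force at its end, in the units of the state.
- arm.read_state(): the state, without advancing time (a new reading comes with each control period).
- arm.capture(name): name is "side" or "top" or "wrist"; returns the picture (480x640x3 uint8, red, green, blue); there is no depth.
- arm.camera_info(name): a dict with "camera_matrix" (3x3 intrinsics, pixels), "k1" (the pictures are not rectified: a ray, as slopes to the right and down, at radius r is drawn at 1 + k1 r^2 times it, then the intrinsics apply), "rvec" (rotation vector, rad) and "tvec" (3), from world to camera coordinates, as OpenCV has them; the wrist camera has in their place "T_tool_cam" (4x4, takes a point from camera to tool coordinates, whose origin is the TCP and whose axes are the flange's). Camera axes: x right, y down, z forward; pixel columns grow to the right and rows downward; lengths in m; the calibration is good to about 2 mm. A picture is of the moment at which its call begins: read the wrist's pose just before it. camera_info takes no time and is no camera call.
- arm.finish_job(): hands the job in; it is judged then, once.
Trained networks look in the newest picture that a camera, given by its name, has taken for a name from the list of things; names that differ only in an ending like _2 or _b are one class to them, and where a whole thing is asked for, a point or a joint stands for the part that bears it (a point fixed in the world has none). Each returns a list of dicts, best first, with "p" (0 to 1); they miss things now and then, are a little off and sometimes report something else, mostly with a low value. They report only what shows in the picture. A call takes as long as a camera call. They do not tell look-alikes from the thing itself.
- arm.trace(camera, target): "region" (480x640 bool, what is visible of it) and "extent" ([centre column, centre row, width, height] in pixels, round what is visible of it).
The state is a dict: "t": time; "q": joint angles; "qvel": joint speeds; "tau": joint torques, N m; "eef_pos": TCP position; "tcp_rot": TCP orientation; "wrist_force": force on the tool from outside, world axes, zero at the start; "moment": the same for the moment, N m; "opening": finger opening in m; "grasp_force": force on a finger pad.
Only numpy, scipy, OpenCV 4.12 (cv2) and the standard library are available. Lean on these libraries where they do the work, as an engineer would, in place of code of your own. Each camera call takes 0.05 s, during which the arm holds its last target. There are 200 camera calls.

## Task

Someone left the green-capped swab jar standing on the specimen carrier: stand it upright, fully home, in the round well of the grey organiser without dropping it, leaving the lid shut until the jar is there. Then lift the carrier's lid to 60 degrees from shut (within 5 degrees) and finish while still holding it there, because it falls shut by itself and I need both hands to load tubes. Leave the two loose tubes and the roll of tape where they lie.

Things in the scene. Friction and masses are not known exactly. Their poses are not given: they have to be found in the camera images.
- carrier: blue insulated specimen carrier box with a white lid, standing fixed on the trolley (it does not shift). Box 210 mm deep (x) by 260 mm wide (y), 105 mm high, with the shut lid 133 mm high. Origin: centre of its underside. Its -x side (with the red lift tab) faces the robot, turned up to 0.25 rad; the lid's hinge lies along its upper far (+x) edge, parallel to its y axis
- lid (a joint): angle of the carrier's lid, rad: 0 = shut (lid level), grows as the front edge is lifted, 60 degrees = 1.047, stop at 1.4. No latch and no stay: gravity shuts it from any angle. The lid weighs 0.35 to 0.7 kg (about 1.5 to 3.5 N at the tab); 210 x 260 x 28 mm, flat top
- lid_hinge (a point): middle of the lid's hinge line: 105 mm to +x of the carrier's origin, 105 mm up; does not move as the lid turns; its frame turns with the lid
- lid_tab (a point): grip centre of the red lift tab, mid lid front. The tab sticks out 45 mm from the edge, 30 mm wide (along the hinge), 16 mm thick, free all round. This point is 27 mm out from the edge, mid-thickness: 237 mm from the hinge line; lid shut, 119 mm above the trolley top. Pinched by its sides it can pivot between the fingers. Frame turns with the lid: x to the hinge, z out of its top
- jar: round amber glass jar with a white label and green cap, 70 mm high, 80 to 170 g: body 44 mm diameter, cap 46 mm diameter over the top 23 mm. Stands on the shut lid at the start. Origin: centre of its underside, z up its axis
- organiser: light grey moulded block fixed on the trolley, 130 mm (x) by 170 mm (y), 32 mm high, turned up to 0.35 rad. It has one round well for the jar, a square slot full of flat sachets (they stand 4 mm above the block) and three 17 mm tube holes. Origin: centre of its underside
- well (a point): centre of the floor of the round well: 49 mm diameter, 22 mm deep, chamfered mouth; this point is 10 mm above the trolley top, at x -5 mm, y -42 mm in the organiser's frame
- tube_red: loose blood tube lying on the trolley, red cap, 85 mm long, 15 mm thick, in the lane between carrier and organiser. To be left alone
- tube_green: loose blood tube lying on the trolley, green cap, 85 mm long, 15 mm thick. To be left alone
- tape: roll of white tape lying flat, 54 mm diameter, 22 mm high. To be left alone
Not all that is in view belongs to the job. What is shaped like the jar but blue is not meant.

How it is judged:
By the outcome, as a careful person would: the job done as asked, in the order asked, and still so for the second after the job is handed in, while the arm keeps its last pose, push and grip.
It also fails if it takes over 58 s, if anything falls off the work surface, if the arm or the gripper's body presses on something with over 40 N, if the wrist force passes 120 N, or if a joint passes its speed limit or range.

## Working session

There is one attempt and no reset: what is moved stays moved. The work goes in short steps, Python scripts to look and compute and a tool call to move; the robot and the scene stay as the last step left them, time stands still between calls to the robot, and variables do not carry over. Pictures are saved under pics/ and viewed, at most 10 in all, crops included, and the job is handed in when it is done.

Besides the shell and the picture viewer there is one more tool, called after "Request:" by a JSON object that holds its "method" and its "body". step_arm: Moves the arm, as the interface text tells. Its arguments: {"type":"object","properties":{"steps":{"type":"array","items":{"type":"array","items":{"type":"number"}}},"claw":{"type":"number"},"force":{"type":"number"}},"required":["steps"]}

```bash
ls; mkdir -p pics; python3 - <<'E'
from plant import arm
import cv2,numpy as np
s=arm.read_state();print({k:np.round(v,3).tolist() for k,v in s.items()}, arm.hold_point_z)
for n in("side","top","wrist"):
    i=arm.camera_info(n);print(n,{k:np.round(v,4).tolist() for k,v in i.items()})
    im=arm.capture(n);cv2.imwrite(f"pics/{n}0.png",im[:,:,::-1])
    for t in("carrier","lid","lid_tab","jar","organiser","well","tube_red","tube_green","tape"):
        try:
            for d in arm.trace(n,t)[:3]: print(n,t,round(d["p"],2),np.round(d["extent"]).tolist(),int(d["region"].sum()))
        except Exception as e: print(n,t,e)
print(arm.read_state()["t"])
E
```

```text
pics
{'t': 0.0, 'q': [1.177, 0.124, 1.652, -0.0, 1.368, -0.083], 'qvel': [-0.0, -0.002, -0.002, 0.002, 0.002, 0.001], 'tau': [0.001, -42.363, -36.545, -0.0, 0.007, 0.0], 'eef_pos': [0.199, 0.618, 0.23], 'tcp_rot': [0.155, 0.988, -0.001, -0.0], 'wrist_force': [-0.202, -0.574, -0.273], 'moment': [0.005, 0.009, 0.045], 'grasp_force': 0.0, 'opening': 0.086} 0.0187
side {'camera_matrix': [[457.6276, 0.0, 324.852], [0.0, 457.6276, 236.2333], [0.0, 0.0, 1.0]], 'k1': -0.0216, 'rvec': [2.3351, -0.1657, 0.061], 'tvec': [-0.5178, 0.138, 0.7484]}
side carrier 0.78 [341.0, 184.0, 144.0, 133.0] 14534
side carrier 0.4 [370.0, 398.0, 106.0, 137.0] 11978
side lid 0.68 [340.0, 159.0, 141.0, 90.0] 9448
side lid_tab 0.86 [341.0, 160.0, 142.0, 92.0] 9363
side lid_tab 0.22 [339.0, 184.0, 143.0, 133.0] 14257
side jar 0.95 [208.0, 228.0, 27.0, 40.0] 931
side jar 0.81 [245.0, 210.0, 28.0, 40.0] 884
side jar 0.67 [325.0, 143.0, 26.0, 46.0] 1100
side organiser 0.8 [370.0, 399.0, 102.0, 138.0] 11951
side organiser 0.39 [340.0, 161.0, 145.0, 88.0] 9152
side well 0.59 [371.0, 397.0, 110.0, 132.0] 11936
side tube_
[... 451 characters left out ...]
5.0, 136.0] 13774
top lid_tab 0.65 [202.0, 200.0, 155.0, 133.0] 13901
top jar 0.66 [244.0, 331.0, 29.0, 24.0] 492
top jar 0.64 [222.0, 296.0, 24.0, 23.0] 483
top jar 0.63 [274.0, 303.0, 23.0, 23.0] 414
top organiser 0.76 [411.0, 218.0, 92.0, 83.0] 4990
top well 0.79 [409.0, 218.0, 96.0, 78.0] 4937
top tube_red 0.52 [312.0, 213.0, 13.0, 39.0] 236
top tube_green 0.46 [307.0, 166.0, 15.0, 38.0] 228
top tape 0.57 [308.0, 264.0, 25.0, 25.0] 310
wrist {'camera_matrix': [[355.3889, 0.0, 319.0266], [0.0, 355.3889, 237.7007], [0.0, 0.0, 1.0]], 'k1': 0.0076, 'T_tool_cam': [[-0.0007, -0.9574, -0.2886, 0.0727], [1.0, -0.0008, 0.0, -0.0001], [-0.0002, -0.2886, 0.9574, -0.1425], [0.0, 0.0, 0.0, 1.0]]}
1.5
```

View pics/side0.png

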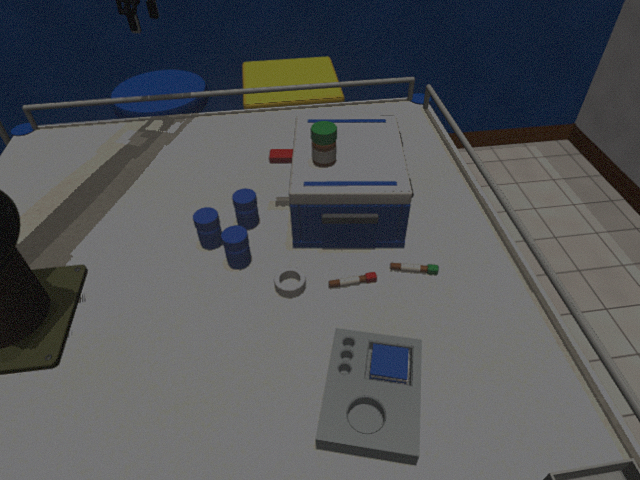

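View pics/top0.png

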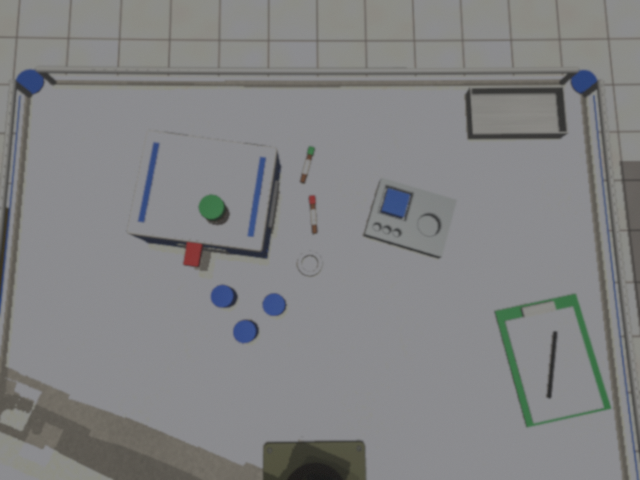

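The side and top pictures agree. In the top view the jar cap is at (211,207), the red tab at (193,254) and the well at (429,225). The three blue jars near (245,310) are decoys. The red tube, green tube and tape lie in the lane at x≈310. Next I turn these into positions.

```bash
cat > h.py <<'E'
from plant import arm
import cv2,numpy as np
from scipy.spatial.transform import Rotation as R
def cam(n,s=None):
    i=arm.camera_info(n);K=i["camera_matrix"]
    if n=="wrist":
        s=s or arm.read_state();T=np.eye(4);T[:3,:3]=R.from_quat(s["tcp_rot"]).as_matrix();T[:3,3]=s["eef_pos"]
        C=np.linalg.inv(T@np.array(i["T_tool_cam"]));Rm,t=C[:3,:3],C[:3,3]
    else: Rm=cv2.Rodrigues(np.array(i["rvec"],float))[0];t=np.array(i["tvec"],float)
    return np.array(K,float),np.array([i["k1"],0,0,0,0],float),Rm,t.ravel()
def onz(c,uv,z):
    K,d,Rm,t=c;p=cv2.undistortPoints(np.array(uv,float).reshape(-1,1,2),K,d).reshape(-1,2)
    r=np.c_[p,np.ones(len(p))]@Rm;o=-Rm.T@t
    return o+r*((z-o[2])/r[:,2])[:,None]
def proj(c,P):
    K,d,Rm,t=c;return cv2.projectPoints(np.array(P,float).reshape(-1,3),cv2.Rodrigues(Rm)[0],t,K,d)[0].reshape(-1,2)
def cen(m):
    n,l,st,ce=cv2.connectedComponentsWithStats(m.astype(np.uint8));k=1+np.argmax(st[1:,4]);return ce[k],st[k]
E
python3 - <<'E'
from h import *
im=cv2.imread("pics/top0.png");hsv=cv2.cvtColor(im,cv2.COLOR_BGR2HSV);c=cam("top")
def m(lo,hi,box):
    k=cv2.inRange(hsv,lo,hi)>0;b=np.zeros_like(k);x0,y0,x1,y1=box;b[y0:y1,x0:x1]=1;return k&b
g,sg=cen(m((40,80,40),(85,255,255),(190,185,240,230)))
r,sr=cen(m((0,120,60),(8,255,255),(170,235,215,275)))
print("cap",g,sg,onz(c,g,.133+.07)); print("tab",r,sr,onz(c,r,.127))
# blue stripes
for bx in((130,130,170,230),(240,145,272,245)):
    k=m((100,80,30),(130,255,255),bx);q=np.argwhere(k)[:,::-1].astype(np.float32);rc=cv2.boxPoints(cv2.minAreaRect(q));P=onz(c,rc,.133);print("stripe",np.round(P[:,:2],3).tolist(),onz(c,[q.mean(0)],.133))
arm.capture("top")
rg=arm.trace("top","organiser")[0]["region"]
rc=cv2.minAreaRect(np.argwhere(rg)[:,::-1].astype(np.float32));P=onz(c,cv2.boxPoints(rc),.032);print("org",np.round(P[:,:2],3).tolist(),rc)
for a in range(4):print(np.linalg.norm(P[a]-P[a-1]),np.degrees(np.arctan2(*(P[a]-P[a-1])[1::-1])))
print("well",onz(c,[[429,225]],.032),"sachet",onz(c,[[396,204]],.036))
s=cam("side");print("side well",onz(s,[[366,416]],.032),"jar base", onz(s,[[323,161]],.133),"cap",onz(s,[[323,128]],.203),"tab",onz(s,[[281,155]],.127))
print("lidcorners",onz(c,[[149,131],[278,148],[253,248],[130,232]],.133)[:,:2].round(3).tolist())
E
```

```text
cap [211.34615385 206.98504274] [199 195  25  25 468] [[0.54792807 0.17966695 0.203     ]]
tab [192.51070336 253.80733945] [184 243  18  23 327] [[0.4734744 0.2281506 0.127    ]]
stripe [[0.538, 0.331], [0.694, 0.309], [0.692, 0.299], [0.536, 0.321]] [[0.61352649 0.31539995 0.133     ]]
stripe [[0.508, 0.124], [0.664, 0.101], [0.662, 0.091], [0.506, 0.113]] [[0.5831284  0.10753701 0.133     ]]
org [[0.518, -0.109], [0.649, -0.149], [0.598, -0.317], [0.469, -0.273]] ((410.20751953125, 218.27359008789062), (81.04273223876953, 61.94961166381836), 15.945395469665527)
0.17134948496652758 73.29496940404128
0.1370164232632306 -17.219040885910964
0.17491805670050148 -106.97056954364704
0.13628465959659516 161.27830721960825
well [[ 0.54235791 -0.2516608   0.032     ]] sachet [[ 0.58813928 -0.18177245  0.036     ]]
side well [[ 0.54186441 -0.25407306  0.032     ]] jar base [[0.54564543 0.18160612 0.133     ]] cap [[0.54596389 0.17904518 0.203     ]] tab [[0.4710774  0.22138851 0.127     ]]
lidcorners [[0.717, 0.318], [0.682, 0.065], [0.483, 0.113], [0.516, 0.345]]
```

Carrier centre is about (0.598,0.212) with yaw −8.2°. The tab grip is at (0.467,0.230), the jar at (0.547,0.180) and the well at (0.542,−0.251). Sizes are consistent with the ones given. I'm rising, turning the tool so it closes along the hinge line, and heading for the jar.

Request:
{"method": "step_arm", "body": {"steps": [[-0.5, -0.34, -0.4, 0, 0, -0.03], [-1, -0.68, -0.75, 0, 0, -0.0533], [-1, -0.68, -0.75, 0, 0, -0.0533], [-1, -0.68, -0.75, 0, 0, -0.0533]], "claw": 0, "force": 40}}

```text
t: 2.0
eef_pos: [0.2597, 0.5424, 0.2936]
tcp_rot: [0.073, 0.997, 0.002, 0.001]
wrist_force: [-0.2, 0.5, -0.1]
opening: 0.0855
grasp_force: 0.0
```

Request:
{"method": "step_arm", "body": {"steps": [[-0.42, -0.4, 0, 0, 0, 0], [-0.84, -0.79, 0, 0, 0, 0]]}}

```text
t: 2.2
eef_pos: [0.3149, 0.4705, 0.2896]
tcp_rot: [0.07, 0.998, -0.001, -0.001]
wrist_force: [1.2, 0.2, 1.0]
opening: 0.0854
grasp_force: 0.0
```

Request:
{"method": "step_arm", "body": {"steps": [[-0.42, -0.4, 0, 0, 0, 0], [-0.84, -0.79, 0, 0, 0, 0]]}}

```text
t: 2.4
eef_pos: [0.373, 0.3977, 0.2895]
tcp_rot: [0.071, 0.997, -0.001, -0.001]
wrist_force: [1.7, 0.6, -0.1]
opening: 0.0854
grasp_force: 0.0
```

Request:
{"method": "step_arm", "body": {"steps": [[-0.42, -0.4, 0, 0, 0, 0], [-0.84, -0.79, 0, 0, 0, 0], [-0.84, -0.79, 0, 0, 0, 0], [-0.84, -0.79, 0, 0, 0, 0]]}}

```text
t: 2.8
eef_pos: [0.4306, 0.3262, 0.2898]
tcp_rot: [0.072, 0.997, -0.0, -0.001]
wrist_force: [0.9, 0.3, -0.3]
opening: 0.0856
grasp_force: 0.0
```

Request:
{"method": "step_arm", "body": {"steps": [[-0.42, -0.4, 0, 0, 0, 0], [-0.84, -0.79, 0, 0, 0, 0], [-0.84, -0.79, 0, 0, 0, 0], [-0.84, -0.79, 0, 0, 0, 0]]}}

```text
t: 3.2
eef_pos: [0.4877, 0.2551, 0.2904]
tcp_rot: [0.071, 0.997, 0.0, -0.001]
wrist_force: [-0.4, -0.2, -0.1]
opening: 0.0856
grasp_force: 0.0
```

```bash
python3 - <<'E'
from h import *
s=arm.read_state();c=cam("wrist",s);im=arm.capture("wrist");bgr=im[:,:,::-1].copy();cv2.imwrite("pics/w1.png",bgr)
hsv=cv2.cvtColor(bgr,cv2.COLOR_BGR2HSV)
print(s["eef_pos"],s["tcp_rot"])
for n,lo,hi,z in(("cap",(40,80,40),(85,255,255),.203),("tab",(0,120,60),(8,255,255),.127)):
    k,st=cen(cv2.inRange(hsv,lo,hi)>0);print(n,k,st,onz(c,k,z))
print(proj(c,[[.467,.230,.127],[.547,.18,.203]]))
E
```

```text
[0.48771086 0.25505759 0.29041946] [ 7.14709059e-02  9.97442267e-01  7.99503160e-05 -9.09355314e-04]
cap [237.98553221 326.89665863] [ 212  295   55   65 2903] [[0.54289464 0.18706906 0.203     ]]
tab [289.41094148 202.74236641] [ 273  178   34   52 1572] [[0.47140487 0.2310841  0.127     ]]
[[287.33496959 197.97430757]
 [229.69340619 333.03986519]]
```

View pics/w1.png

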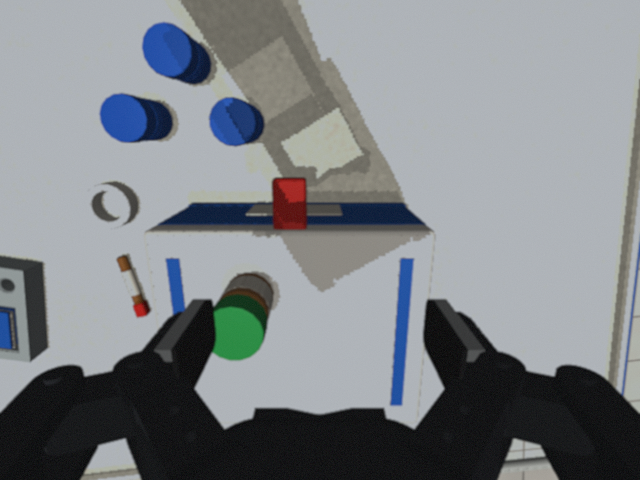

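The picture shows the cap top at about (233,330), with its left edge hidden by a finger, the tab at (289,203), and all else as in the top view. This agrees with the jar at (0.547,0.181), so I move over it and descend.

Request:
{"method": "step_arm", "body": {"steps": [[-0.43, -0.4, 0, 0, 0, 0], [-0.87, -0.81, 0, 0, 0, 0], [-0.87, -0.81, 0, 0, 0, 0], [-0.87, -0.81, 0.3, 0, 0, 0], [-0.87, -0.81, 0.6, 0, 0, 0], [-0.87, -0.81, 0.6, 0, 0, 0]]}}

```text
t: 3.85
eef_pos: [0.5448, 0.1814, 0.2389]
tcp_rot: [0.07, 0.998, -0.001, -0.004]
wrist_force: [-0.3, -0.3, -0.1]
opening: 0.0854
grasp_force: 0.0
```

```bash
python3 - <<'E'
from h import *
s=arm.read_state();c=cam("wrist",s);im=arm.capture("wrist");bgr=im[:,:,::-1].copy();cv2.imwrite("pics/w2.png",bgr)
hsv=cv2.cvtColor(bgr,cv2.COLOR_BGR2HSV)
k,st=cen(cv2.inRange(hsv,(40,80,40),(85,255,255))>0);print(s["eef_pos"],k,st,onz(c,k,.203))
q=np.argwhere(cv2.inRange(hsv,(40,80,40),(85,255,255)))[:,::-1];print(proj(c,[[.547,.181,.203]]))
E
```

```text
[0.54484007 0.18144944 0.23887959] [321.11446564 271.62270791] [ 281  229   81   85 5399] [[0.54482626 0.18226354 0.203     ]]
[[319.36385638 275.6352706 ]]
```

View pics/w2.png

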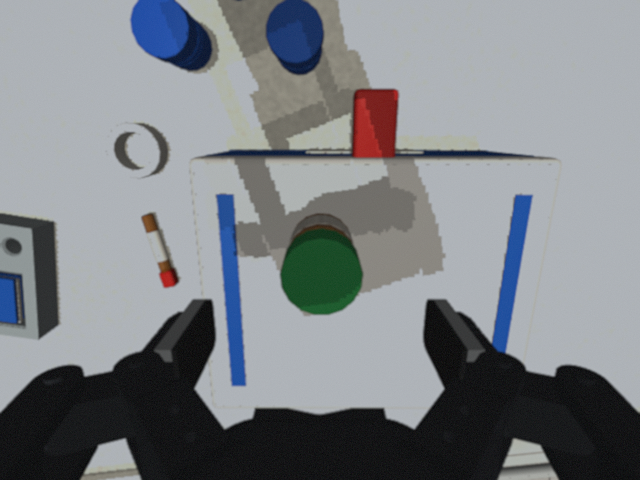

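The cap top is at (321,273), centred between the fingers. I descend onto the cap and close.

Request:
{"method": "step_arm", "body": {"steps": [[0, 0, 0.3, 0, 0, 0], [0, 0, 0.6, 0, 0, 0], [0, 0, 0.8, 0, 0, 0], [0, 0, 0.9, 0, 0, 0], [0, 0, 0.9, 0, 0, 0], [0, 0, 0.9, 0, 0, 0]]}}

```text
t: 4.5
eef_pos: [0.5485, 0.1803, 0.1726]
tcp_rot: [0.071, 0.997, 0.0, 0.001]
wrist_force: [-1.0, -0.5, -0.3]
opening: 0.0856
grasp_force: 0.0
```

Request:
{"method": "step_arm", "body": {"steps": [[0, 0, 0, 0, 0, 0], [0, 0, 0, 0, 0, 0], [0, 0, 0, 0, 0, 0], [0, 0, 0, 0, 0, 0], [0, 0, 0, 0, 0, 0], [0, 0, 0, 0, 0, 0], [0, 0, 0, 0, 0, 0], [0, 0, 0, 0, 0, 0], [0, 0, 0, 0, 0, 0], [0, 0, 0, 0, 0, 0]], "claw": 255, "force": 40}}

```text
t: 5.5
eef_pos: [0.5485, 0.1801, 0.1724]
tcp_rot: [0.072, 0.997, 0.0, 0.001]
wrist_force: [-0.2, 0.8, 5.5]
opening: 0.0451
grasp_force: 40.7
```

Held by the cap (opening 45 mm, 40 N). I lift and carry it to the well.

Request:
{"method": "step_arm", "body": {"steps": [[0, 0, -0.15, 0, 0, 0], [0, 0, -0.35, 0, 0, 0], [0, 0, -0.6, 0, 0, 0], [0, 0, -0.75, 0, 0, 0], [0, 0, -0.75, 0, 0, 0]]}}

```text
t: 6.0
eef_pos: [0.5492, 0.1801, 0.2344]
tcp_rot: [0.072, 0.997, 0.001, 0.002]
wrist_force: [0.1, -0.4, -1.0]
opening: 0.0451
grasp_force: 41.1
```

Request:
{"method": "step_arm", "body": {"steps": [[-0.02, -0.2, 0, 0, 0, 0], [-0.06, -0.5, 0, 0, 0, 0], [-0.115, -0.893, 0, 0, 0, 0]]}}

```text
t: 6.3
eef_pos: [0.5458, 0.107, 0.2297]
tcp_rot: [0.071, 0.997, -0.0, -0.001]
wrist_force: [0.1, 0.4, -1.6]
opening: 0.0446
grasp_force: 41.2
```

Request:
{"method": "step_arm", "body": {"steps": [[-0.06, -0.45, 0, 0, 0, 0], [-0.115, -0.893, 0, 0, 0, 0]]}}

```text
t: 6.5
eef_pos: [0.5445, 0.0339, 0.2298]
tcp_rot: [0.071, 0.997, -0.0, -0.001]
wrist_force: [0.8, -0.2, -1.0]
opening: 0.0452
grasp_force: 41.2
```

Request:
{"method": "step_arm", "body": {"steps": [[-0.06, -0.45, 0, 0, 0, 0], [-0.115, -0.893, 0, 0, 0, 0]]}}

```text
t: 6.7
eef_pos: [0.5433, -0.0383, 0.2298]
tcp_rot: [0.072, 0.997, -0.0, -0.001]
wrist_force: [0.7, 0.4, -1.3]
opening: 0.0449
grasp_force: 41.2
```

Request:
{"method": "step_arm", "body": {"steps": [[-0.06, -0.45, 0, 0, 0, 0], [-0.115, -0.893, 0, 0, 0, 0]]}}

```text
t: 6.9
eef_pos: [0.5421, -0.1102, 0.2298]
tcp_rot: [0.072, 0.997, 0.0, -0.001]
wrist_force: [0.3, -0.4, -1.3]
opening: 0.0449
grasp_force: 41.2
```

Request:
{"method": "step_arm", "body": {"steps": [[-0.06, -0.45, 0, 0, 0, 0], [-0.09, -0.7, 0, 0, 0, 0], [-0.115, -0.893, 0, 0, 0, 0], [-0.115, -0.893, 0, 0, 0, 0], [-0.115, -0.893, 0, 0, 0, 0]]}}

```text
t: 7.4
eef_pos: [0.5419, -0.1801, 0.2305]
tcp_rot: [0.072, 0.997, 0.0, -0.001]
wrist_force: [0.1, 0.6, -1.4]
opening: 0.0448
grasp_force: 41.3
```

```bash
python3 - <<'E'
from h import *
s=arm.read_state();c=cam("wrist",s);im=arm.capture("wrist");cv2.imwrite("pics/w3.png",im[:,:,::-1])
print(s["eef_pos"],s["tcp_rot"],proj(c,[[.542,-.2515,.032],[.542,-.2515,.010]]))
for t in("organiser","well"):
  for d in arm.trace("wrist",t)[:2]: print(t,d["p"],d["extent"])
E
```

```text
[ 0.54190939 -0.18005992  0.23054736] [ 7.18327118e-02  9.97416379e-01  4.45584660e-04 -6.56012688e-04] [[247.382685   218.87821726]
 [251.42494264 213.8983764 ]]
organiser 0.78 [292.9, 220.4, 191.3, 141.7]
well 0.57 [291.1, 218.2, 184.0, 138.3]
```

View pics/w3.png

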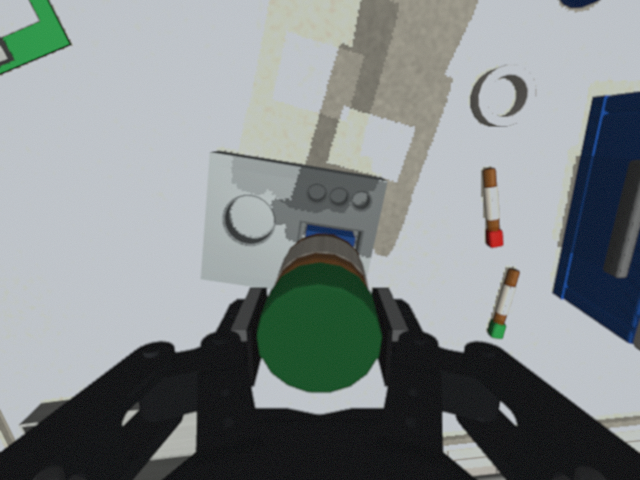

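The jar hangs upright in the grip, cap top around (320,328). The well mouth is at about (249,219), within 2 px of the prediction. I'll fit both precisely.

```bash
python3 - <<'E'
from h import *
from scipy.optimize import least_squares
s=arm.read_state();c=cam("wrist",s);bgr=cv2.imread("pics/w3.png");hsv=cv2.cvtColor(bgr,cv2.COLOR_BGR2HSV)
p=np.array(s["eef_pos"]);zt=p[2]-.0394+.07
g=cv2.inRange(hsv,(40,80,40),(85,255,255));g[:250]=0
ct=max(cv2.findContours(g,0,1)[0],key=cv2.contourArea).reshape(-1,2)
low=ct[ct[:,1]>330]
def circ(x,z,r): a=np.linspace(0,2*np.pi,180);return proj(c,np.c_[x[0]+r*np.cos(a),x[1]+r*np.sin(a),a*0+z])
def fit(pts,z,r,x0,fr=False):
    def f(x):
        C=circ(x,z,x[2] if fr else r);return np.min(np.linalg.norm(pts[:,None]-C[None],axis=2),1)
    o=least_squares(f,list(x0)+([r] if fr else []),loss="soft_l1",diff_step=1e-4);return o.x,np.abs(o.fun).mean()
# only lower arc not covered by the fingers
low=low[(low[:,1]>352)]
x,e=fit(low,zt,.023,p[:2]);print("cap",x,e,"offset",x-p[:2]);print(fit(low,zt,.023,p[:2],True))
gr=cv2.cvtColor(bgr,cv2.COLOR_BGR2GRAY);ed=cv2.Canny(cv2.GaussianBlur(gr,(3,3),0),30,80)
q=np.argwhere(ed)[:,::-1].astype(float);C=circ([.542,-.251],.032,.0245)
ctr=C.mean(0);rr=np.linalg.norm(q-ctr,axis=1);q=q[(rr>22)&(rr<31)];
for z,r in((.032,.0245),(.032,.0255)):print("well",len(q),fit(q,z,r,[.542,-.251],True))
v=cv2.resize(bgr[170:270,190:310],None,fx=5,fy=5)
for a in circ([.542,-.251],.032,.0245): cv2.circle(v,tuple(np.int32((a-[190,170])*5)),1,(0,0,255),-1)
cv2.imwrite("pics/v3.png",v)
E
```

```text
cap [ 0.54046504 -0.17915641] 0.934588425882356 offset [-0.00187689  0.00011639]
(array([ 0.54159086, -0.17930583,  0.02207751]), np.float64(0.7532983345624116))
well 263 (array([ 0.54297028, -0.24962694,  0.02504432]), np.float64(1.3503553706319649))
well 263 (array([ 0.54297021, -0.24962718,  0.02504401]), np.float64(1.3503687171071108))
```

View pics/v3.png

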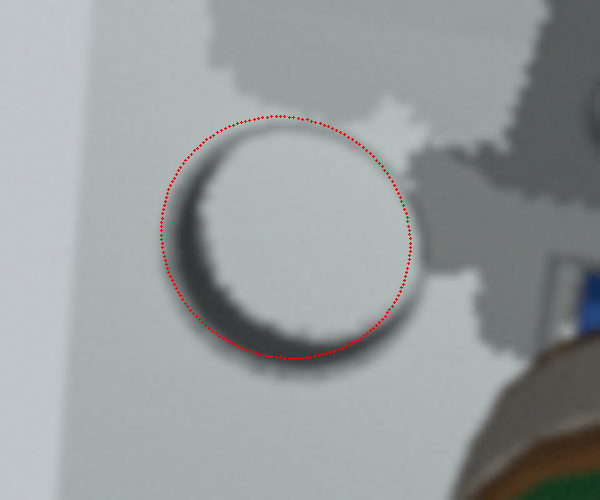

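The real rim sits about 2 px lower and 1.5 px to the right of my drawn circle, so the well is near (0.5435,−0.250). The jar sits about 1.5 mm to −x of the TCP. I aim the TCP at (0.5445,−0.250) and go down part way.

Request:
{"method": "step_arm", "body": {"steps": [[-0.08, -0.4, 0, 0, 0, 0], [-0.156, -0.872, 0, 0, 0, 0], [-0.156, -0.872, 0.3, 0, 0, 0], [-0.156, -0.872, 0.7, 0, 0, 0], [-0.156, -0.872, 0.9, 0, 0, 0], [-0.156, -0.872, 0.9, 0, 0, 0]]}}

```text
t: 8.15
eef_pos: [0.543, -0.2492, 0.1558]
tcp_rot: [0.071, 0.997, 0.001, -0.003]
wrist_force: [0.2, 1.1, -0.9]
opening: 0.0449
grasp_force: 41.7
```

Request:
{"method": "step_arm", "body": {"steps": [[0, 0, 0.3, 0, 0, 0], [0, 0, 0.6, 0, 0, 0], [0, 0, 0.75, 0, 0, 0], [0, 0, 0.75, 0, 0, 0], [0, 0, 0.75, 0, 0, 0], [0, 0, 0.75, 0, 0, 0]]}}

```text
t: 8.75
eef_pos: [0.546, -0.2516, 0.1014]
tcp_rot: [0.071, 0.997, -0.001, 0.001]
wrist_force: [0.3, -0.1, -1.9]
opening: 0.0446
grasp_force: 41.7
```

```bash
python3 - <<'E'
from h import *
s=arm.read_state();print(s["t"],s["eef_pos"],s["tcp_rot"],s["wrist_force"])
b=arm.capture("side")[:,:,::-1];t=arm.capture("top")[:,:,::-1]
a=cv2.resize(b[300:470,300:440],(400,486));d=cv2.resize(t[165:275,355:465],(400,400))
o=np.zeros((486,800,3),np.uint8);o[:,:400]=a;o[:400,400:]=d;cv2.imwrite("pics/st4.png",o)
E
```

```text
8.75 [ 0.54598041 -0.25156368  0.10139843] [ 7.14786373e-02  9.97440795e-01 -7.14729269e-04  1.46783082e-03] [ 0.32283563 -0.05846135 -1.94965348]
```

View pics/st4.png

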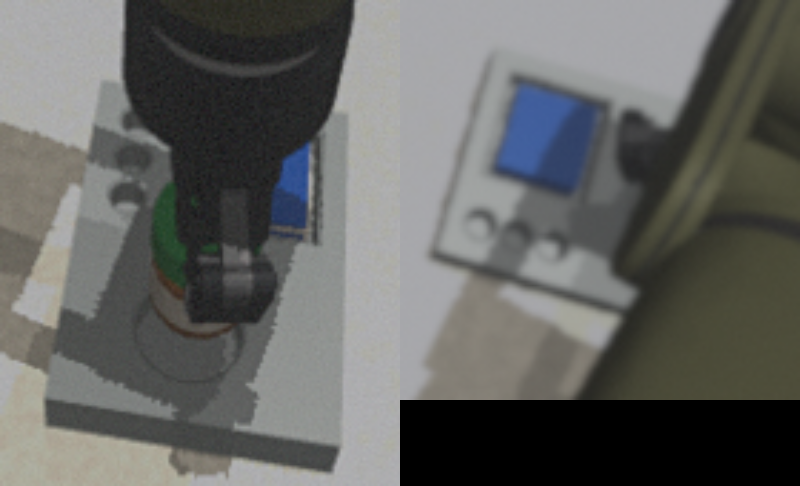

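In the side view the jar bottom is over the well mouth, centred at about (188,340) of the crop. I correct by 1 mm and go down with force checks.

Request:
{"method": "step_arm", "body": {"steps": [[0.015, 0.014, 0.1, 0, 0, 0], [0.015, 0.014, 0.2, 0, 0, 0], [0.015, 0.014, 0.3, 0, 0, 0], [0.015, 0.014, 0.36, 0, 0, 0], [0.015, 0.014, 0.42, 0, 0, 0], [0.015, 0.014, 0.46, 0, 0, 0], [0.015, 0.014, 0.46, 0, 0, 0]]}}

```text
t: 9.55
eef_pos: [0.5435, -0.2496, 0.0618]
tcp_rot: [0.072, 0.997, 0.0, -0.0]
wrist_force: [-0.2, 0.4, -1.2]
opening: 0.0451
grasp_force: 41.7
```

Request:
{"method": "step_arm", "body": {"steps": [[0, 0, 0.05, 0, 0, 0], [0, 0, 0.1, 0, 0, 0], [0, 0, 0.13, 0, 0, 0], [0, 0, 0.15, 0, 0, 0], [0, 0, 0.17, 0, 0, 0], [0, 0, 0.17, 0, 0, 0]]}}

```text
t: 10.15
eef_pos: [0.5441, -0.2498, 0.0495]
tcp_rot: [0.072, 0.997, -0.0, 0.0]
wrist_force: [-0.5, 1.0, 1.6]
opening: 0.0449
grasp_force: 41.9
```

Request:
{"method": "step_arm", "body": {"steps": [[0, 0, 0.015, 0, 0, 0], [0, 0, 0.025, 0, 0, 0], [0, 0, 0.025, 0, 0, 0]]}}

```text
t: 10.45
eef_pos: [0.5447, -0.2499, 0.0494]
tcp_rot: [0.072, 0.997, -0.0, 0.001]
wrist_force: [-3.5, 3.5, 10.4]
opening: 0.0452
grasp_force: 42.8
```

Seated at the expected height with 10 N resisting. Release and rise.

Request:
{"method": "step_arm", "body": {"steps": [[0, 0, -0.02, 0, 0, 0], [0, 0, -0.02, 0, 0, 0], [0, 0, -0.02, 0, 0, 0], [0, 0, -0.02, 0, 0, 0], [0, 0, -0.02, 0, 0, 0], [0, 0, -0.02, 0, 0, 0], [0, 0, -0.02, 0, 0, 0], [0, 0, -0.02, 0, 0, 0]], "claw": 0}}

```text
t: 11.25
eef_pos: [0.5437, -0.2497, 0.0485]
tcp_rot: [0.072, 0.997, 0.0, -0.0]
wrist_force: [0.3, -0.1, -0.5]
opening: 0.0855
grasp_force: 0.0
```

Request:
{"method": "step_arm", "body": {"steps": [[0, 0, -0.2, 0, 0, 0], [0, 0, -0.5, 0, 0, 0], [0, 0, -1, 0, 0, 0], [0, 0, -1, 0, 0, 0]]}}

```text
t: 11.65
eef_pos: [0.5477, -0.2519, 0.1368]
tcp_rot: [0.072, 0.997, -0.003, 0.006]
wrist_force: [1.4, 0.2, 0.1]
opening: 0.0857
grasp_force: 0.0
```

Request:
{"method": "step_arm", "body": {"steps": [[0, 0.3, -0.5, 0, 0, 0], [0.1, 0.9, -1, 0, 0, 0], [0.1, 0.9, -1, 0, 0, 0], [0.1, 0.9, -1, 0, 0, 0]]}}

```text
t: 12.05
eef_pos: [0.5472, -0.1767, 0.2113]
tcp_rot: [0.07, 0.998, -0.001, 0.002]
wrist_force: [0.9, -0.2, -0.3]
opening: 0.0853
grasp_force: 0.0
```

```bash
python3 - <<'E'
from h import *
s=arm.read_state();print(s["t"],s["eef_pos"],s["tcp_rot"])
c=cam("wrist",s);w=arm.capture("wrist")[:,:,::-1].copy();b=arm.capture("side")[:,:,::-1].copy()
hsv=cv2.cvtColor(w,cv2.COLOR_BGR2HSV);g=cv2.inRange(hsv,(40,80,40),(85,255,255))
n,l,st,ce=cv2.connectedComponentsWithStats(g)
for k in range(1,n):
    if st[k,4]>300: print(ce[k],st[k],onz(c,ce[k],.08))
print("expected cap top",proj(c,[[.543,-.25,.08],[.543,-.25,.010]]))
cs=cam("side");print("side exp cap top/ cap bottom",proj(cs,[[.543,-.25,.08],[.543,-.25,.057],[.543,-.25,.1]]))
o=np.zeros((480,800,3),np.uint8);o[:,:400]=w[:,100:500];o[:,400:]=cv2.resize(b[320:464,310:430],(400,480));cv2.imwrite("pics/ws5.png",o)
E
```

```text
12.05 [ 0.54721127 -0.17669138  0.21132365] [ 7.04545488e-02  9.97511949e-01 -9.11339475e-04  2.28848907e-03]
[20.6041791 23.5080597] [   0    0   50   52 1675] [[ 0.37927828 -0.35673546  0.08      ]]
[232.818769   230.94110942] [ 203  202   60   58 2632] [[ 0.542151   -0.24606302  0.08      ]]
expected cap top [[228.22518444 232.61559313]
 [245.59655696 212.84734142]]
side exp cap top/ cap bottom [[368.43278825 395.63874637]
 [367.3432969  404.1600923 ]
 [369.43141729 387.82116787]]
```

View pics/ws5.png

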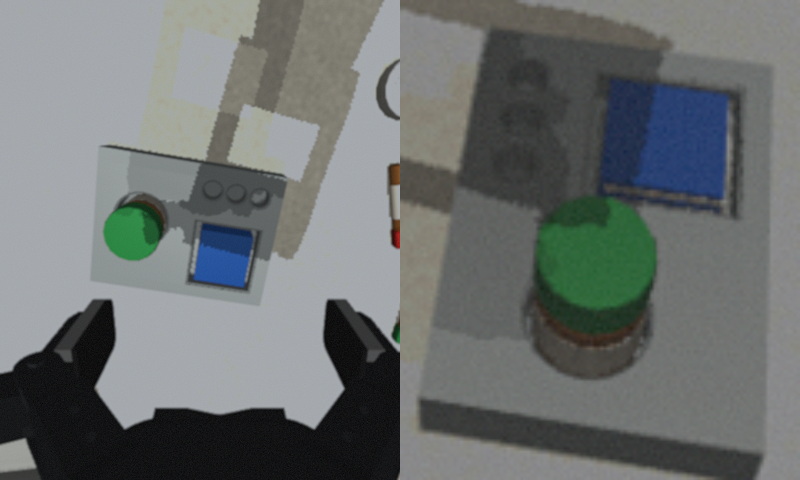

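The jar is upright in the well. Its cap top in the side image is at (369,396), against a prediction of (368,396) for fully home. Next, the lid tab.

Request:
{"method": "step_arm", "body": {"steps": [[0.17, 0.5, -0.2, 0, 0, 0], [0.34, 0.98, -0.35, 0, 0, 0], [0.34, 0.98, -0.35, 0, 0, 0]]}}

```text
t: 12.45
eef_pos: [0.5299, -0.0939, 0.2362]
tcp_rot: [0.071, 0.998, 0.0, -0.0]
wrist_force: [-0.8, -0.7, 0.9]
opening: 0.0855
grasp_force: 0.0
```

Request:
{"method": "step_arm", "body": {"steps": [[0.17, 0.5, 0, 0, 0, 0], [0.34, 0.98, 0, 0, 0, 0]]}}

```text
t: 12.65
eef_pos: [0.5139, -0.0151, 0.2342]
tcp_rot: [0.073, 0.997, -0.0, -0.002]
wrist_force: [0.4, -0.2, -0.1]
opening: 0.0855
grasp_force: 0.0
```

Request:
{"method": "step_arm", "body": {"steps": [[0.17, 0.5, 0, 0, 0, 0], [0.34, 0.98, 0, 0, 0, 0]]}}

```text
t: 12.85
eef_pos: [0.4981, 0.067, 0.2341]
tcp_rot: [0.073, 0.997, -0.0, -0.002]
wrist_force: [0.2, 0.2, 0.7]
opening: 0.0852
grasp_force: 0.0
```

Request:
{"method": "step_arm", "body": {"steps": [[0.17, 0.5, 0, 0, 0, 0], [0.34, 0.98, 0, 0, 0, 0]]}}

```text
t: 13.05
eef_pos: [0.4826, 0.1486, 0.2342]
tcp_rot: [0.073, 0.997, -0.001, -0.002]
wrist_force: [0.9, 0.7, -0.7]
opening: 0.0855
grasp_force: 0.0
```

Request:
{"method": "step_arm", "body": {"steps": [[0.17, 0.5, 0, 0, 0, 0], [0.34, 0.98, 0, 0, 0, 0], [0.34, 0.98, 0, 0, 0, 0], [0.34, 0.98, 0, 0, 0, 0], [0.34, 0.98, 0, 0, 0, 0]]}}

```text
t: 13.55
eef_pos: [0.4678, 0.2286, 0.2351]
tcp_rot: [0.072, 0.997, -0.001, -0.001]
wrist_force: [0.7, -0.4, -0.6]
opening: 0.0851
grasp_force: 0.0
```

```bash
python3 - <<'E'
from h import *
s=arm.read_state();print(s["t"],s["eef_pos"],s["tcp_rot"])
c=cam("wrist",s);w=arm.capture("wrist")[:,:,::-1].copy();cv2.imwrite("pics/w6.png",w)
hsv=cv2.cvtColor(w,cv2.COLOR_BGR2HSV);m=cv2.inRange(hsv,(0,120,50),(8,255,255));m[:,:150]=0
k,st=cen(m>0);print(k,st)
q=max(cv2.findContours(m,0,1)[0],key=cv2.contourArea);rc=cv2.boxPoints(cv2.minAreaRect(q));P=onz(c,rc,.127);print(rc.round(0).tolist(),P[:,:2].round(4).tolist())
print(proj(c,[[.467,.230,.127]]))
E
```

```text
13.55 [0.46775349 0.22859858 0.2350662 ] [ 7.24537455e-02  9.97370992e-01 -7.88443340e-04 -9.67729368e-04]
[322.80463426 238.65879146] [ 303  208   40   61 2201]
[[303.0, 208.0], [342.0, 208.0], [342.0, 268.0], [303.0, 268.0]] [[0.4465, 0.2197], [0.4506, 0.2474], [0.4964, 0.2415], [0.4921, 0.2124]]
[[321.32262346 233.08592309]]
```

View pics/w6.png

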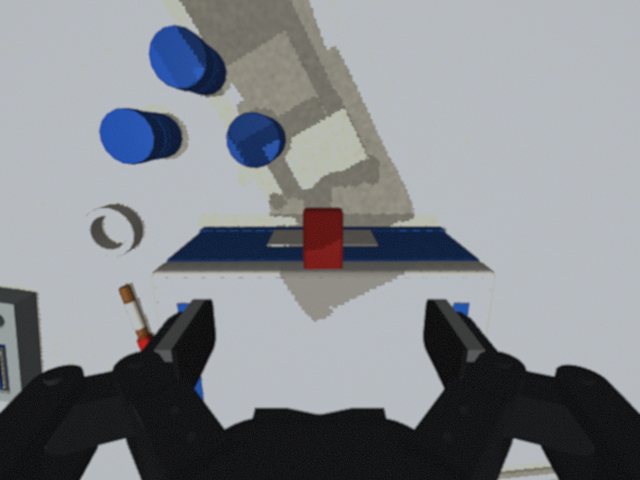

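The tab's root edge at row 268 gives (0.494,0.227), so the grip point is at (0.4676,0.231) and the hinge at (0.702,0.197). That matches the estimate from the stripes. I descend and pinch the tab by its sides.

Request:
{"method": "step_arm", "body": {"steps": [[0.027, 0.028, 0.2, 0, 0, 0], [0.027, 0.028, 0.5, 0, 0, 0], [0.027, 0.028, 0.8, 0, 0, 0], [0.027, 0.028, 0.85, 0, 0, 0], [0.027, 0.028, 0.85, 0, 0, 0], [0.027, 0.028, 0.85, 0, 0, 0]]}}

```text
t: 14.2
eef_pos: [0.4663, 0.2325, 0.1694]
tcp_rot: [0.072, 0.997, 0.0, 0.001]
wrist_force: [-0.1, 0.5, 0.6]
opening: 0.085
grasp_force: 0.0
```

Request:
{"method": "step_arm", "body": {"steps": [[0, 0, 0.2, 0, 0, 0], [0, 0, 0.5, 0, 0, 0], [0, 0, 0.7, 0, 0, 0], [0, 0, 0.82, 0, 0, 0], [0, 0, 0.82, 0, 0, 0], [0, 0, 0.82, 0, 0, 0]]}}

```text
t: 14.8
eef_pos: [0.4661, 0.2328, 0.1034]
tcp_rot: [0.072, 0.997, 0.0, 0.0]
wrist_force: [-0.1, 0.5, 0.3]
opening: 0.0857
grasp_force: 0.0
```

Request:
{"method": "step_arm", "body": {"steps": [[0, -0.02, 0.035, 0, 0, 0], [0, -0.02, 0.035, 0, 0, 0], [0, -0.02, 0.035, 0, 0, 0]]}}

```text
t: 15.1
eef_pos: [0.4658, 0.2311, 0.1007]
tcp_rot: [0.072, 0.997, 0.0, 0.0]
wrist_force: [-0.1, 0.3, 0.7]
opening: 0.0855
grasp_force: 0.0
```

Request:
{"method": "step_arm", "body": {"steps": [[0, 0, 0, 0, 0, 0], [0, 0, 0, 0, 0, 0], [0, 0, 0, 0, 0, 0], [0, 0, 0, 0, 0, 0], [0, 0, 0, 0, 0, 0], [0, 0, 0, 0, 0, 0], [0, 0, 0, 0, 0, 0], [0, 0, 0, 0, 0, 0], [0, 0, 0, 0, 0, 0], [0, 0, 0, 0, 0, 0], [0, 0, 0, 0, 0, 0]], "claw": 255, "force": 60}}

```text
t: 16.2
eef_pos: [0.4655, 0.2314, 0.1004]
tcp_rot: [0.072, 0.997, 0.0, 0.0]
wrist_force: [-1.3, 5.3, 4.2]
opening: 0.0292
grasp_force: 60.2
```

Gripped (29 mm, 60 N). Lift along the arc: first to 15°.

Request:
{"method": "step_arm", "body": {"steps": [[-0.01, 0, -0.128, 0, 0, 0], [-0.027, 0, -0.257, 0, 0, 0], [-0.05, 0, -0.385, 0, 0, 0], [-0.075, 0, -0.511, 0, 0, 0], [-0.11, 0, -0.637, 0, 0, 0], [-0.146, 0, -0.759, 0, 0, 0], [-0.146, 0, -0.759, 0, 0, 0]]}}

```text
t: 16.9
eef_pos: [0.4771, 0.2297, 0.1604]
tcp_rot: [0.072, 0.997, 0.001, -0.0]
wrist_force: [2.8, 6.7, -5.1]
opening: 0.029
grasp_force: 59.8
```

Request:
{"method": "step_arm", "body": {"steps": [[-0.045, 0, -0.122, 0, 0, 0], [-0.092, 0, -0.241, 0, 0, 0], [-0.147, 0, -0.36, 0, 0, 0], [-0.205, 0, -0.474, 0, 0, 0], [-0.27, 0, -0.587, 0, 0, 0], [-0.338, 0, -0.696, 0, 0, 0], [-0.412, 0, -0.802, 0, 0, 0], [-0.489, 0, -0.906, 0, 0, 0], [-0.489, 0, -0.906, 0, 0, 0]]}}

```text
t: 17.8
eef_pos: [0.5153, 0.2242, 0.2318]
tcp_rot: [0.072, 0.997, 0.0, -0.002]
wrist_force: [-0.4, 6.9, -5.5]
opening: 0.0288
grasp_force: 60.7
```

Request:
{"method": "step_arm", "body": {"steps": [[-0.083, 0, -0.098, 0, 0, 0], [-0.169, 0, -0.194, 0, 0, 0], [-0.26, 0, -0.285, 0, 0, 0], [-0.355, 0, -0.374, 0, 0, 0], [-0.453, 0, -0.457, 0, 0, 0], [-0.555, 0, -0.538, 0, 0, 0], [-0.661, 0, -0.611, 0, 0, 0], [-0.769, 0, -0.681, 0, 0, 0], [-0.88, 0, -0.746, 0, 0, 0], [-0.995, 0, -0.808, 0, 0, 0], [-0.995, 0, -0.808, 0, 0, 0], [-0.995, 0, -0.808, 0, 0, 0]]}}

```text
t: 19.0
eef_pos: [0.5937, 0.2129, 0.2961]
tcp_rot: [0.072, 0.997, 0.0, -0.002]
wrist_force: [-2.3, 4.3, -1.0]
opening: 0.0294
grasp_force: 63.5
```

```bash
python3 - <<'E'
from h import *
s=arm.read_state();print({k:np.round(s[k],4).tolist() for k in("t","eef_pos","tcp_rot","wrist_force","moment","grasp_force","opening")})
b=arm.capture("side")[:,:,::-1].copy();t=arm.capture("top")[:,:,::-1]
c=cam("side");h=np.array([.702,.197,.105]);ux=np.array([.990,-.142,0]);uy=np.array([.142,.990,0])
for deg,col in((55,(0,255,255)),(60,(0,0,255)),(65,(255,0,255))):
    a=np.radians(deg);d=-np.cos(a)*ux+np.array([0,0,np.sin(a)]);n=np.sin(a)*ux+np.array([0,0,np.cos(a)])
    for z in(0,.028):
        P=proj(c,[h+uy*.13*e+n*z+d*f for e,f in((-1,0),(-1,.21),(1,.21),(1,0))]);cv2.polylines(b,[np.int32(P*16)],True,col,1,cv2.LINE_AA,4)
o=np.zeros((600,800,3),np.uint8);o[:,:540]=cv2.resize(b[20:290,230:473],(540,600));o[:260,540:]=cv2.resize(t[90:350,90:350],(260,260));cv2.imwrite("pics/f7.png",o)
E
```

```text
{'t': 19.0, 'eef_pos': [0.5937, 0.2129, 0.2961], 'tcp_rot': [0.0716, 0.9974, 0.0002, -0.002], 'wrist_force': [-2.3232, 4.281, -1.0171], 'moment': [0.9042, 0.4361, -0.1166], 'grasp_force': 63.4681, 'opening': 0.0294}
```

View pics/f7.png

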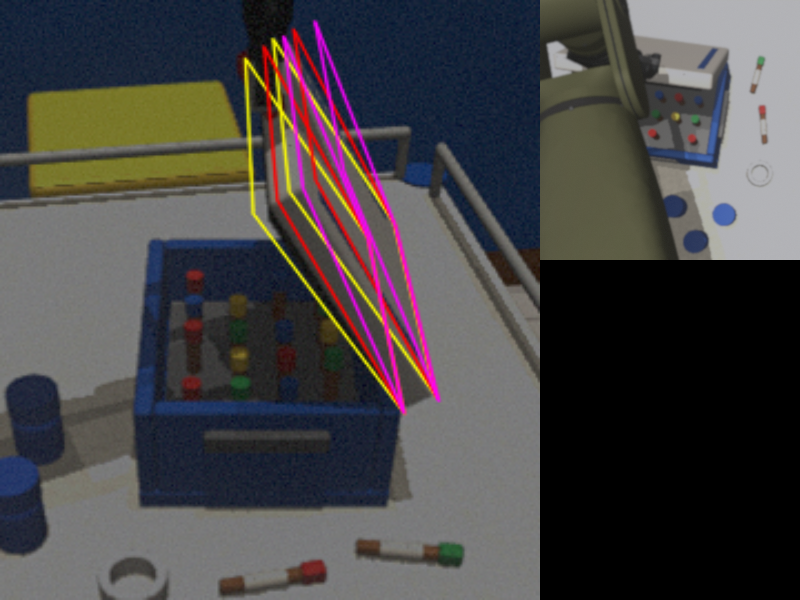

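The overlay puts the lid's near edge on the red 60° outline (corner about (272,200)). The TCP geometry gives 59.6°, and the tubes and tape are undisturbed. I'm handing in while holding.

```bash
python3 -c "
from plant import arm
print(arm.finish_job())"
```

```text
the job is handed in; nothing more can be done
None
```

The jar stands upright and fully home in the organiser's round well, the arm is holding the carrier lid at about 59.6°, and the tubes and tape were not touched; I handed the job in at about 19 s.

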